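# Shut the red valve under the sliding cover

## Robot

A 6-joint arm with a two-finger parallel gripper is mounted at the origin on a cart in front of the work surface, level with it; the furniture and walls round the work are solid. World frame = base frame: x ahead of the robot, y to its left, z up, the work surface at z = 0. Lengths are in m, angles in degrees, forces in N, time in s.
With the tool pointing down it reaches from about 0.375 to 0.9 m from the base axis. Payload 3.1 kg.
Tool frame: the origin (TCP) lies at the very end of the fingers, on their centre line; the grasp point (between the pads) lies 19 mm behind it (bot.hold_point_z is the z of the grasp point in the tool frame, in m); z points along the fingers, y is the direction in which the jaws open and shut (so a half turn about z gives the same grasp; the last joint's range is limited). The gripper opens to 87 mm and grips with 3 to 60 N. Pads are 19 mm wide; open, the fingers measure 117 mm over their backs; the gripper's body (75 mm by 190 mm) begins 51 mm behind the grasp point.
Start: joints at [58.413, 30.224, 82.088, -0, 67.689, -10.227], TCP at [0.228, 0.582, 0.223] pointing down, gripper open.
Joint ranges: [-176.69, 176.69], [-43.24, 126.21], [12.49, 139.97], [-82, 262], [0, 151.66], [-163.58, 163.58]. Speed limits (degrees/s): [159.86, 159.86, 180, 180, 180, 180].

## Interface

Orientations are given as a 3x3 rotation matrix whose columns are the frame's x, y, z axes.
In Python, from rig import bot gives the robot as it stands.
- The arm moves only by the tool servo_tool, never from a script. Its argument "increments" is a list of rows, each a list of 3 entries, a list of its own where there are three numbers: the closure, from 0 (fully open) to 1 (shut), then the shift along the tool's x, y, z in mm, then the turn about the tool's z in degrees. In form: [[claw, [x, y, z], turn], ...]. A call has 1 to 5 rows; each row shifts and turns the commanded pose from where the row before left it, along the tool's axes as they then stand; what a row does not reach is not made up. A row lasts 1/8 s, in which the tool goes at most 62.5 mm and 10.7 degrees, less where a joint would pass 70% of its speed; a pose out of reach is approached as far as the arm can. A call with a gripper value outside its range is refused whole. The fingers move at their own pace and stop on an object; the grip force is fixed at half the most. Time passes only in rows, so rows that do not move let the fingers close. It gives the time, the measured TCP pose, the force and the opening at its end, in the units of the state.
- bot.read_state(): the state, without advancing time (a new reading comes with each control period).
- bot.capture(name): name is "scene" or "side" or "wrist"; returns (picture, depth): 480x640x3 uint8, blue, green, red; 480x640 float32, m along the optical axis (not along the pixel's ray), 0 where there is no reading.
- bot.camera_info(name): a dict with "K" (3x3 intrinsics, pixels), "distortion" ([k1, k2, p1, p2, k3] as OpenCV has them; the pictures are not rectified), "R" (3x3) and "t" (3): a world point X has camera coordinates R X + t; the wrist camera has in their place "mount" (4x4, takes a point from camera to tool coordinates, whose origin is the TCP and whose axes are the flange's). Camera axes: x right, y down, z forward; pixel columns grow to the right and rows downward; lengths in m; the calibration is good to about 2 mm. A picture is of the moment at which its call begins: read the wrist's pose just before it. camera_info takes no time and is no camera call.
- bot.hand_in(): hands the job in, once; it reports no verdict.
Trained networks look in the newest picture that a camera, given by its name, has taken for a name from the list of things; names that differ only in an ending like _2 or _b are one class to them, and where a whole thing is asked for, a point or a joint stands for the part that bears it (a point fixed in the world has none). Each returns a list of dicts, best first, with "p" (0 to 1); they miss things now and then, are a little off and sometimes report something else, mostly with a low value. They report only what shows in the picture. A call takes as long as a camera call.
- bot.find_in(camera, thing): "bbox" ([left, top, right, bottom] in pixels, round what is visible of it).
- bot.trace(camera, thing): "region" (480x640 bool, what is visible of it) and "bbox" ([left, top, right, bottom] in pixels, round what is visible of it).
The state is a dict: "time_s": time; "joint_positions": joint angles; "qvel": joint speeds; "tau": joint torques, N m; "position": TCP position; "tcp_rot": TCP orientation; "force": force on the tool from outside, world axes, zero at the start; "moment": the same for the moment, N m; "opening": opening from 0.0 (shut) to 1.0 (fully open).
Only numpy, scipy, OpenCV 4.12 (cv2) and the standard library are available. Lean on these libraries where they do the work, as an engineer would, in place of code of your own. Each camera call takes 0.05 s, during which the arm holds its last target.

## Task

Push the grey cover of the bench valve box straight back along its rails until it meets the back stop, so that the two valve handles are uncovered. Then push the red handle clockwise until it is fully shut, leaving the blue handle open as it is. Only push with the fingertips: do not grip or lift anything, and leave the other things on the bench where they are.

Things in the scene. Friction and masses are not known exactly. Their poses are not given: they have to be found in the camera images.
- valve_box: Fixed grey valve box, 295 x 230 x 78 mm high. Origin on the bench surface under it; +x to its back (the way the cover slides), +y left, z up. In its frame: front wall x -145 to -137, 58 mm high; open compartment x -137 to +13, y -100 to +100, floor 6 mm up; closed deck behind, 58 mm high; side ledges 60 mm high for the cover, side fences 75 mm high; back stop face at x = +141.
- cover_front (a point): Middle of the upright front edge face of the loose flat grey cover, 70 mm above the bench: push here. Axes as the box's. Cover 140 (x) x 212 (y) x 20 mm, underside at 60, top at 80 mm, 0.2 to 0.4 kg, white arrow on top points the way to slide. Starts at box x -138 to -125 mm; against the back stop at box x = +1 mm. Slides with a few newtons, stays where left.
- red_axis (a point): Point on the upright turning axis of the valve with the red handle, fixed, 43 mm above the bench (mid height of the handle). The two valves are 88 mm apart, both at box x = -45 mm, at box y = -42 and +46 mm; which is on which side varies, and the cover hides both at first.
- red_handle_tip (a point): Outer end of the red lever handle, 47 mm from its axis, 43 mm above the bench. The lever is 12 mm thick and reaches from 34 to 52 mm above the bench; the hub round the axis is 22 mm in diameter. The brass valve body and pipe below it stay under 31 mm, but for the stem below the hub.
- red_handle (a joint): Angle of the red handle, rad: 0 = open, lever pointing to the box's front (box -x); grows as it turns clockwise seen from above; 1.571 = fully shut at a hard stop, lever pointing left (box +y). Starts between 0 and 0.3. Friction about 0.06 N m (2 N near the tip); stays where it is left.
- blue_axis (a point): The same point for the valve with the blue handle, 43 mm above the bench.
- blue_handle (a joint): Angle of the blue handle, of the same shape and sense as the red. Starts open, between 0 and 0.1, and is to stay so.
- beaker: Loose small glass beaker, 56 mm across, 62 mm high; origin under its centre. Stands at the left, in front of the laptop. Bystander.
- tally_counter: Loose small white drum-shaped tally counter, 50 x 45 x 25 mm; origin under its centre. Stands at the left, in front of the laptop. Bystander.
- petri_dish: Loose lidded petri dish, 60 mm across, 15 mm high; origin under its centre. Stands at the left, in front of the laptop. Bystander.
- marker: Loose white marker pen with black cap, 17 x 135 x 16 mm; origin under its centre. Stands at the left, in front of the laptop. Bystander.

How it is judged (in metres and radians):
On the way, in this order (a step that is already met when the one before it is completed fails the run):
1. the cover is slid back to the stop while the red handle is still open (x of cover_front in the frame of valve_box above -0.014 m and z of cover_front in the frame of valve_box below 0.078 m and value of joint red_handle below 0.6 rad), for 0.2 s.
2. the red handle is pushed shut (value of joint red_handle above 1.47 rad), for 0.2 s.
At the end, for the whole second after the job is handed in: the cover lies flat on its rails within 15 mm of the back stop, the red handle is at rest within 0.1 rad of fully shut, and the blue handle is still open (under 0.25 rad) (x of cover_front in the frame of valve_box above -0.014 m and z of cover_front in the frame of valve_box between 0.064 and 0.078 m and value of joint red_handle above 1.47 rad and value of joint blue_handle below 0.25 rad and velocity of joint red_handle between -0.05 and 0.05 rad/s); the robot touches nothing.
It fails at once if the cover is lifted off its rails (front edge more than 12 mm up, or tipped over 0.12 rad) (z of cover_front in the frame of valve_box above 0.082 m or angle between cover_front's own z axis and vertical above 0.12 rad).
It fails at once if the blue handle is turned past 0.25 rad (value of joint blue_handle above 0.25 rad).
It fails at once if a bystander is lifted or shifted by more than 20 mm (distance of any of beaker, tally_counter, petri_dish, marker from where it was at the start of the episode above 0.02 m).
It also fails if it takes over 48 s, if anything falls off the work surface, if the arm or the gripper's body presses on something with over 40 N, if the wrist force passes 120 N, or if a joint passes its speed limit or range.

## Working session

There is one attempt and no reset: what is moved stays moved. The work goes in short steps, Python scripts to look and compute and a tool call to move; the robot and the scene stay as the last step left them, time stands still between calls to the robot, and variables do not carry over. Pictures are saved under pics/ and viewed, and the job is handed in when it is done.

Besides the shell and the picture viewer there is one more tool, called by a JSON object that holds its "op" and its "data". servo_tool: Moves the arm, as the interface text tells. Its arguments: {"type":"object","properties":{"increments":{"type":"array","items":{"type":"array"}}},"required":["increments"]}

```bash
ls; mkdir -p pics
python3 - <<'E'
from rig import bot
import cv2
s=bot.read_state(); print(s['time_s'],s['position'],s['tcp_rot'],s['force'],s['opening'])
for c in ("scene","side"):
    im,d=bot.capture(c); cv2.imwrite(f"pics/{c}0.png",im)
    i=bot.camera_info(c); print(c,i['K'],i['distortion'],i['R'],i['t'])
    for th in ("valve_box","cover_front","beaker"):
        print(th,[(r['p'],r['bbox']) for r in bot.find_in(c,th)][:2])
E
```

```text
pics
0.0 [0.22721726 0.58145168 0.2215668 ] [[-9.31312383e-01  3.64219746e-01 -1.10549893e-03]
 [ 3.64221258e-01  9.31310562e-01 -1.87406801e-03]
 [ 3.46990258e-04 -2.14798895e-03 -9.99997633e-01]] [ 0.09355423 -0.5006651  -1.03125752] 1.0035177977005347
scene [[488.16047947   0.         322.24389707]
 [  0.         488.16047947 234.33491957]
 [  0.           0.           1.        ]] [-0.10759507  0.          0.          0.          0.        ] [[ 0.82555269 -0.56415962 -0.01366281]
 [-0.36223199 -0.51118996 -0.77940542]
 [ 0.43272478  0.64838935 -0.62637091]] [-0.4134621   0.24076008  0.87641741]
valve_box [(0.95, [353.1, 241.4, 556.4, 401.7]), (0.74, [260.3, 226.0, 286.0, 247.6])]
cover_front [(0.93, [363.0, 258.5, 494.4, 371.2])]
beaker [(0.92, [238.3, 170.4, 258.8, 202.5])]
side [[505.88666232   0.         328.65920854]
 [  0.         505.88666232 238.63201125]
 [  0.           0.           1.        ]] [-0.02924344  0.          0.          0.          0.        ] [[ 0.94683665 -0.32159237  0.00887116]
 [-0.13549803 -0.42364143 -0.89563845]
 [ 0.29178868  0.84682129 -0.44469436]] [-0.49841419  0.13042599  1.2222047 ]
valve_box [(0.92, [324.4, 260.8, 485.3, 357.9])]
cover_front [(0.77, [333.5, 268.2, 422.4, 327.2])]
beaker [(0.55, [277.1, 197.2, 294.2, 219.8])]
```

View pics/scene0.png

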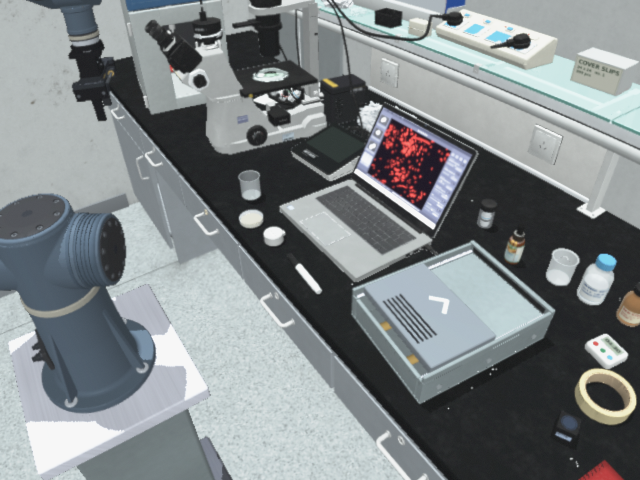

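View pics/side0.png

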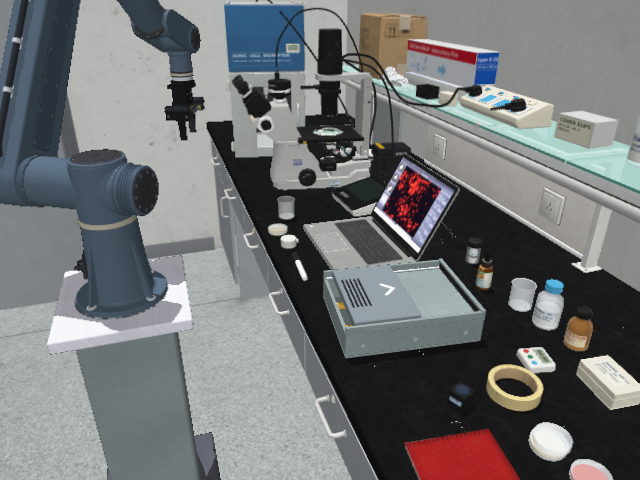

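The box sits in front of the laptop, right of the arm. Its front edge runs from about (352,295) to (420,390) in the scene image, and the cover's arrow points right and up. Next I fit the box and cover pose.

```bash
cat > h.py <<'E'
from rig import bot
import cv2, numpy as np
def cloud(c,d,mask):
    i=bot.camera_info(c); v,u=np.nonzero(mask&(d>0))
    p=cv2.undistortPoints(np.c_[u,v].astype(float).reshape(-1,1,2),np.array(i['K']),np.array(i['distortion'])).reshape(-1,2)
    z=d[v,u]; X=np.c_[p[:,0]*z,p[:,1]*z,z]
    if 'R' in i: return (X-np.array(i['t']))@np.array(i['R']), np.c_[u,v]
    s=bot.read_state(); M=np.array(i['mount']); X=X@M[:3,:3].T+M[:3,3]
    return X@np.array(s['tcp_rot']).T+np.array(s['position']), np.c_[u,v]
def proj(c,P):
    i=bot.camera_info(c)
    return cv2.projectPoints(np.array(P,float),cv2.Rodrigues(np.array(i['R']))[0],np.array(i['t']),np.array(i['K']),np.array(i['distortion']))[0].reshape(-1,2)
E
python3 - <<'E'
from h import *
for c in ("scene","side"):
    im,d=bot.capture(c)
    for th in ("cover_front","valve_box"):
        r=bot.trace(c,th)[0]
        X,_=cloud(c,d,r['region'])
        print(c,th,r['p'],len(X),np.percentile(X[:,2],[1,10,50,90,99]).round(4))
        if th=="cover_front": X=X[np.abs(X[:,2]-np.median(X[:,2]))<.006]
        else: X=X[(X[:,2]>0.0)&(X[:,2]<.1)]
        q=cv2.minAreaRect((X[:,:2]*1000).astype(np.float32)); print(q, cv2.boxPoints(q).round(1).tolist())
E
```

```text
Traceback (most recent call last):
IndexError: list index out of range
```

Run:
```python
from h import *
for c in ("scene","side"):
    im,d=bot.capture(c)
    for th in ("cover_front","valve_box"):
        r=bot.trace(c,th)
        if not r: print(c,th,'none');continue
        r=r[0]
        X,_=cloud(c,d,r['region'])
        print(c,th,r['p'],len(X),np.percentile(X[:,2],[1,10,50,90,99]).round(4))
        if th=="cover_front": X=X[np.abs(X[:,2]-np.median(X[:,2]))<.006]
        else: X=X[(X[:,2]>0.0)&(X[:,2]<.1)]
        q=cv2.minAreaRect((X[:,:2]*1000).astype(np.float32)); print(q, cv2.boxPoints(q).round(1).tolist())
```

```text
scene cover_front 0.72 7493 [0.0647 0.0781 0.0805 0.0823 0.0836]
((529.87841796875, -290.1944580078125), (214.18072509765625, 141.65992736816406), 82.9259262084961) [[446.3999938964844, -387.70001220703125], [587.0, -405.20001220703125], [613.4000244140625, -192.60000610351562], [472.79998779296875, -175.1999969482422]]
scene valve_box 0.98 11820 [0.0016 0.0123 0.0583 0.0741 0.0795]
((629.8768310546875, -271.68072509765625), (298.7332763671875, 374.9803161621094), 82.96952819824219) [[425.5, -397.0], [797.7000122070312, -442.8999938964844], [834.2000122070312, -146.39999389648438], [462.1000061035156, -100.5]]
side cover_front 0.89 3757 [0.0637 0.0769 0.0791 0.0807 0.0819]
((528.0943603515625, -289.98846435546875), (224.80833435058594, 140.64285278320312), 83.07608032226562) [[444.70001220703125, -393.1000061035156], [584.4000244140625, -410.1000061035156], [611.5, -186.89999389648438], [471.79998779296875, -169.89999389648438]]
side valve_box 0.68 8575 [0.0013 0.0119 0.056  0.0713 0.077 ]
((618.2543334960938, -304.4902038574219), (236.76422119140625, 361.69671630859375), 82.80132293701172) [[424.0, -399.29998779296875], [782.7999877929688, -444.6000061035156], [812.5, -209.6999969482422], [453.70001220703125, -164.39999389648438]]
```

Run:
```python
from h import *
a=np.radians(-7.0);ex=np.array([np.cos(a),np.sin(a)]);ey=np.array([-ex[1],ex[0]])
c0=np.array([.529,-.290])
for c in ("scene","side"):
    im,d=bot.capture(c)
    X,_=cloud(c,d,np.ones(d.shape,bool))
    b=np.c_[(X[:,:2]-c0)@ex,(X[:,:2]-c0)@ey,X[:,2]]
    b=b[(abs(b[:,0])<.3)&(abs(b[:,1])<.16)]
    m=(b[:,2]>.068)&(abs(b[:,1])<.09)&(b[:,0]>.1)&(b[:,2]<.085); print(c,'backstop x',np.percentile(b[m,0],[1,10,50,90,99]).round(4),m.sum())
    m=(b[:,2]>.02)&(b[:,2]<.05)&(abs(b[:,1])<.09)&(b[:,0]<0);print('front wall x',np.percentile(b[m,0],[5,50,95]).round(4) if m.sum() else 0,m.sum())
    m=(b[:,2]>.02)&(b[:,2]<.05)&(b[:,1]<-.1)&(abs(b[:,0])<.1);print('right fence y',np.percentile(b[m,1],[5,50,95]).round(4) if m.sum() else 0,m.sum())
    m=(b[:,2]>.068)&(b[:,2]<.08)&(b[:,1]>.1)&(abs(b[:,0])>.085)&(abs(b[:,0])<.2);print('left fence y',np.percentile(b[m,1],[5,50,95]).round(4) if m.sum() else 0,m.sum())
    m=(b[:,2]>.052)&(b[:,2]<.064)&(abs(b[:,1])<.09)&(b[:,0]<-.04);print('front top x',np.percentile(b[m,0],[2,50,98]).round(4) if m.sum() else 0,m.sum())
    for xb in (.10,.132,.14):
        o=c0+ex*(xb-.056) if 0 else None
```

```text
scene backstop x [0.195  0.1965 0.1993 0.2059 0.2088] 651
front wall x [-0.0883 -0.0869 -0.0525] 793
right fence y [-0.1159 -0.1145 -0.1099] 826
left fence y [0.1053 0.1086 0.1133] 233
front top x [-0.0885 -0.085  -0.0675] 499
side backstop x [0.194  0.1954 0.1984 0.2044 0.2068] 328
front wall x [-0.0899 -0.0893 -0.0614] 248
right fence y [-0.1191 -0.1164 -0.1138] 1101
left fence y [0.1035 0.1072 0.1125] 154
front top x [-0.0899 -0.0862 -0.0698] 211
```

Run:
```python
from h import *
a=np.radians(-7.0);ex=np.array([np.cos(a),np.sin(a)]);ey=np.array([-ex[1],ex[0]])
o=np.array([.585,-.298])
H={}
for c in ("scene","side"):
    im,d=bot.capture(c)
    X,_=cloud(c,d,np.ones(d.shape,bool))
    b=np.c_[(X[:,:2]-o)@ex,(X[:,:2]-o)@ey,X[:,2]]
    for lo in np.arange(-.2,.95,.1):
        row=[]
        for x in np.arange(-.5,.15,.1):
            m=(b[:,0]>x)&(b[:,0]<=x+.1)&(b[:,1]>lo)&(b[:,1]<=lo+.1)
            row.append(round(float(np.percentile(b[m,2],99)),2) if m.sum()>3 else None)
        print(c,round(lo,1),row)
    # overlay
    zs=[]
    def W(bx,by,z): return list(o+ex*bx+ey*by)+[z]
    for P in ([(-.145,-.115,.0),(.15,-.115,.0),(.15,.115,0),(-.145,.115,0)],[(-.145,-.115,.075),(.15,-.115,.075),(.15,.115,.075),(-.145,.115,.075)],[(-.1265,-.106,.08),(.0135,-.106,.08),(.0135,.106,.08),(-.1265,.106,.08)]):
        p=proj(c,[W(*q) for q in P]); cv2.polylines(im,[p.round().astype(int)],True,(0,0,255),1)
    cv2.imwrite(f"pics/{c}1.png",im)
```

```text
scene -0.2 [None, None, -0.13, 0.08, 0.08, 0.08, 0.08]
scene -0.1 [None, None, -0.13, 0.08, 0.08, 0.08, 0.08]
scene 0.0 [0.0, None, 0.0, 0.08, 0.08, 0.08, 0.08]
scene 0.1 [0.0, None, 0.0, 0.08, 0.08, 0.08, 0.08]
scene 0.2 [0.28, -0.79, 0.0, 0.02, 0.02, 0.02, 0.17]
scene 0.3 [0.0, -0.79, 0.02, 0.02, 0.02, 0.02, 0.19]
scene 0.4 [-0.7, -0.79, 0.02, 0.03, 0.02, 0.03, 0.21]
scene 0.5 [-0.79, -0.79, 0.02, 0.06, 0.02, 0.05, 0.21]
scene 0.6 [-0.79, -0.79, 0.0, 0.06, 0.0, 0.05, 0.07]
scene 0.7 [0.51, -0.13, 0.0, 0.0, 0.1, 0.11, 0.07]
scene 0.8 [0.51, -0.0, 0.39, 0.38, 0.39, 0.42, 0.4]
scene 0.9 [0.34, 0.38, 0.39, 0.42, 0.42, 0.4, 0.4]
side -0.2 [None, None, -0.13, 0.08, 0.08, 0.08, 0.08]
side -0.1 [None, None, -0.13, 0.08, 0.08, 0.08, 0.08]
side 0.0 [0.0, None, 0.0, 0.08, 0.08, 0.08, 0.08]
side 0.1 [0.0, None, 0.0, 0.08, 0.08, 0.08, 0.08]
side 0.2 [0.27, -0.79, 0.0, 0.02, 0.02, 0.02, 0.17]
side 0.3 [0.0, -0.79, 0.02, 0.02, 0.02, 0.02, 0.19]
side 0.4 [-0.7, -0.79, 0.02, 0.02, 0.02, 0.03, 0.21]
side 0.5 [-0.79, -0.79, 0.02, 0.06, 0.02, 0.04, 0.21]
side 0.6 [0.63, -0.79, 0.0, 0.06, 0.0, 0.05, 0.06]
side 0.7 [0.6, -0.13, 0.0, 0.0, 0.11, 0.11, 0.07]
side 0.8 [0.56, 0.54, 0.38, 0.37, 0.41, 0.54, 0.44]
side 0.9 [0.33, 0.0, 0.39, 0.55, 0.6, 0.54, 0.46]
```

View pics/scene1.png

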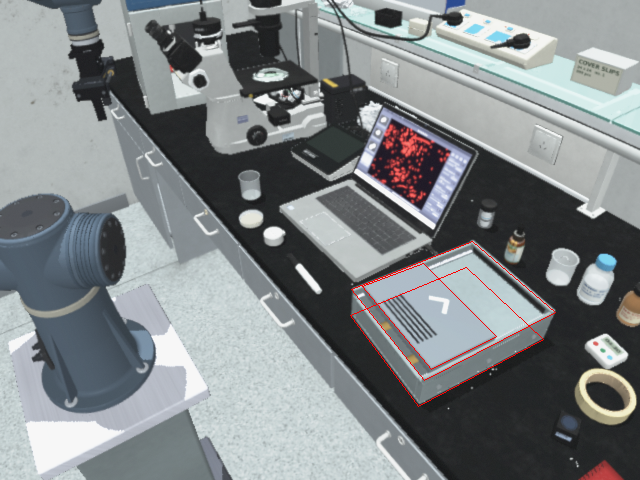

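The overlay of the fitted box and cover agrees with the picture to about 1–2 px. First I turn the tool to line up with the box, then swing over.

{"op": "servo_tool", "data": {"increments": [[0,[0,0,0],-7.2],[0,[0,0,0],-7.2],[0,[-20,-50,0],0],[0,[-25,-50,0],0],[0,[-25,-50,0],0]]}}

```text
time_s: 1.62
position: [0.2793, 0.4234, 0.2227]
tcp_rot: [[-0.993, 0.12, 0.001], [0.12, 0.993, 0.0], [-0.001, 0.0, -1.0]]
force: [1.1, -0.0, -0.0]
opening: 1.0
```

{"op": "servo_tool", "data": {"increments": [[0,[-25,-50,0],0],[0,[-25,-50,0],0],[0,[-25,-50,0],0],[0,[-25,-50,0],0],[0,[-25,-50,0],0]]}}

```text
time_s: 2.25
position: [0.3735, 0.1598, 0.223]
tcp_rot: [[-0.993, 0.121, 0.002], [0.121, 0.993, 0.0], [-0.002, 0.0, -1.0]]
force: [1.6, -0.3, -0.3]
opening: 0.999
```

{"op": "servo_tool", "data": {"increments": [[0,[-25,-50,0],0],[0,[-25,-50,0],0],[0,[-25,-50,0],0],[0,[-25,-50,0],0],[0,[0,-50,0],0]]}}

```text
time_s: 2.88
position: [0.4437, -0.1018, 0.223]
tcp_rot: [[-0.993, 0.121, 0.003], [0.121, 0.993, -0.002], [-0.003, -0.001, -1.0]]
force: [0.5, 0.0, 0.8]
opening: 0.996
```

```bash
cat >> h.py <<'E'
a=np.radians(-7.0);ex=np.array([np.cos(a),np.sin(a)]);ey=np.array([-ex[1],ex[0]])
o=np.array([.585,-.298])
def bx(P): P=np.asarray(P)[...,:2]-o; return np.stack([P@ex,P@ey],-1)
def st():
    s=bot.read_state(); R=np.array(s['tcp_rot'])
    print('t',s['time_s'],'box xy mm',(bx(s['position'])*1000).round(1),'z',round(s['position'][2]*1000,1),'tooly',np.degrees(np.arctan2(R[1,1],R[0,1])).round(2),'F',np.round(s['force'],1),'fbox',np.round([s['force'][:2]@ex,s['force'][:2]@ey],1),'op',round(s['opening'],2),'q',np.round(s['joint_positions'],0)); return s
E
python3 -c "
from h import *
st()"
```

```text
t 2.875 box xy mm [-164.2  177.5] z 223.0 tooly 83.02 F [0.5 0.  0.8] fbox [0.4 0.1] op 1.0 q [ -27.   17.  106.    0.   57. -110.]
```

{"op": "servo_tool", "data": {"increments": [[0,[0,-50,0],0],[0,[0,-50,0],0],[0,[0,-50,30],0],[0,[0,-25,50],0],[0,[0,0,50],0]]}}

```text
time_s: 3.5
position: [0.4213, -0.2761, 0.0918]
tcp_rot: [[-0.992, 0.124, 0.003], [0.124, 0.992, -0.004], [-0.004, -0.003, -1.0]]
force: [0.5, -0.0, -0.7]
opening: 0.998
```

{"op": "servo_tool", "data": {"increments": [[0,[0,0,10],0],[0,[0,0,10],0],[0,[0,0,0],0]]}}

```text
time_s: 3.88
position: [0.4212, -0.2727, 0.0734]
tcp_rot: [[-0.993, 0.12, 0.001], [0.12, 0.993, -0.001], [-0.001, -0.001, -1.0]]
force: [1.0, 0.3, -0.2]
opening: 0.999
```

Run:
```python
from h import *
st()
im,d=bot.capture("scene");cv2.imwrite("pics/scene2.png",im[200:420,300:600].repeat(2,0).repeat(2,1))
```

```text
t 3.875 box xy mm [-165.7    5.1] z 73.4 tooly 83.09 F [ 1.   0.3 -0.2] fbox [1.  0.4] op 1.0 q [ -46.   35.  107.    0.   38. -129.]
```

View pics/scene2.png

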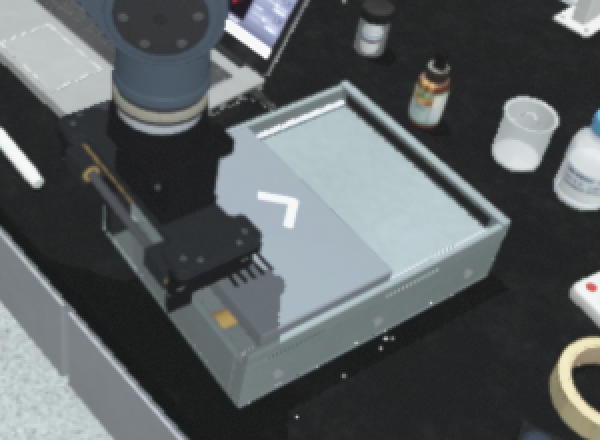

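The fingers are lined up just in front of the cover, over the front wall. I lower a little more and push.

{"op": "servo_tool", "data": {"increments": [[0,[0,-5,5],0],[0,[-15,0,0],0],[0,[-15,0,0],0],[0,[-15,0,0],0],[0,[-15,0,0],0]]}}

```text
time_s: 4.55
position: [0.4804, -0.2847, 0.0675]
tcp_rot: [[-0.993, 0.121, -0.001], [0.121, 0.993, 0.0], [0.001, 0.0, -1.0]]
force: [-1.6, 0.5, 0.8]
opening: 1.002
```

Run:
```python
from h import *
st()
```

```text
t 4.55 box xy mm [-105.5    0.5] z 67.5 tooly 83.08 F [-1.6  0.5  0.8] fbox [-1.6  0.3] op 1.0 q [ -42.   38.   99.   -0.   43. -125.]
```

{"op": "servo_tool", "data": {"increments": [[0,[-15,0,0],0],[0,[-15,0,0],0],[0,[-15,0,0],0],[0,[-15,0,0],0],[0,[-15,0,0],0]]}}

```text
time_s: 5.18
position: [0.5548, -0.294, 0.0675]
tcp_rot: [[-0.993, 0.121, -0.0], [0.121, 0.993, 0.0], [0.0, 0.0, -1.0]]
force: [-1.2, 0.5, 0.6]
opening: 1.0
```

{"op": "servo_tool", "data": {"increments": [[0,[-8,0,0],0],[0,[-4,0,0],0],[0,[-3,0,0],0],[0,[-3,0,0],0],[0,[0,0,0],0]]}}

```text
time_s: 5.8
position: [0.5721, -0.2963, 0.0676]
tcp_rot: [[-0.993, 0.121, 0.001], [0.121, 0.993, -0.0], [-0.001, -0.0, -1.0]]
force: [-0.5, 0.2, -0.7]
opening: 1.001
```

Run:
```python
from h import *
st()
im,d=bot.capture("scene");cv2.imwrite("pics/scene3.png",im[200:420,300:600].repeat(2,0).repeat(2,1))
```

```text
t 5.8 box xy mm [-13.    0.2] z 67.6 tooly 83.03 F [-0.5  0.2 -0.7] fbox [-0.6  0.1] op 1.0 q [ -37.   43.   86.    0.   51. -120.]
```

View pics/scene3.png

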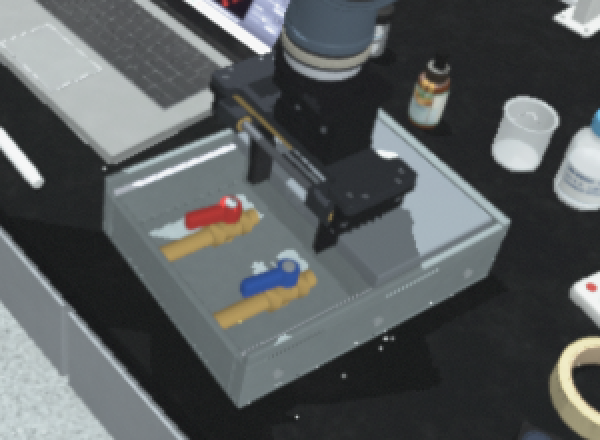

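Both handles are uncovered: red is on the left (box y +46) and blue on the right. I keep pushing gently until the stop shows as force.

{"op": "servo_tool", "data": {"increments": [[0,[-2,0,0],0],[0,[-2,0,0],0],[0,[-2,0,0],0],[0,[0,0,0],0]]}}

```text
time_s: 6.35
position: [0.5756, -0.2964, 0.0676]
tcp_rot: [[-0.993, 0.121, -0.005], [0.121, 0.993, 0.001], [0.005, 0.001, -1.0]]
force: [-5.6, 0.1, 3.9]
opening: 1.001
```

{"op": "servo_tool", "data": {"increments": [[0,[-2,0,0],0],[0,[-2,0,0],0],[0,[0,0,0],0]]}}

```text
time_s: 6.72
position: [0.5756, -0.2963, 0.0676]
tcp_rot: [[-0.993, 0.121, -0.013], [0.121, 0.993, 0.004], [0.013, 0.002, -1.0]]
force: [-14.0, -0.1, 9.7]
opening: 1.0
```

Run:
```python
from h import *
st()
```

```text
t 6.725 box xy mm [-9.5  0.5] z 67.6 tooly 83.06 F [-14.   -0.1   9.7] fbox [-13.9  -1.8] op 1.0 q [ -37.   43.   85.   -0.   53. -120.]
```

It is at the stop: 14 N, with the cover front at box x ≈ 0. I back off, rise and look.

{"op": "servo_tool", "data": {"increments": [[0,[15,0,0],0],[0,[30,0,0],0],[0.5,[30,0,-50],0],[1,[30,0,-50],0],[1,[20,0,-50],0]]}}

```text
time_s: 7.35
position: [0.4568, -0.2821, 0.2189]
tcp_rot: [[-0.993, 0.122, 0.001], [0.122, 0.993, -0.0], [-0.001, -0.0, -1.0]]
force: [0.9, -0.0, 0.4]
opening: 0.745
```

{"op": "servo_tool", "data": {"increments": [[1,[0,0,-20],0],[1,[0,0,0],0],[1,[0,0,0],0]]}}

```text
time_s: 7.72
position: [0.4575, -0.2818, 0.2366]
tcp_rot: [[-0.993, 0.121, -0.001], [0.121, 0.993, 0.001], [0.001, 0.001, -1.0]]
force: [-0.3, -0.3, -0.1]
opening: 0.4
```

Run:
```python
from h import *
st()
im,d=bot.capture("wrist");cv2.imwrite("pics/wrist1.png",im)
print(bot.camera_info("wrist")['mount'])
for th in ("red_handle_tip","blue_handle","red_handle"):
    for r in bot.trace("wrist",th):
        X,_=cloud("wrist",d,r['region']); b=np.c_[bx(X)*1000,X[:,2]*1000]; print(th,r['p'],r['bbox'],len(X),np.median(b,0).round(1))
im,d=bot.capture("scene");cv2.imwrite("pics/scene4.png",im[200:420,300:600].repeat(2,0).repeat(2,1))
for th in ("red_handle","blue_handle","cover_front"):
    for r in bot.trace("scene",th):
        X,_=cloud("scene",d,r['region']); b=np.c_[bx(X)*1000,X[:,2]*1000]; print(th,r['p'],r['bbox'],len(X),np.percentile(b,[2,50,98],axis=0).round(1).tolist())
```

```text
t 7.725 box xy mm [-128.5    0.5] z 236.6 tooly 83.04 F [-0.3 -0.3 -0.1] fbox [-0.2 -0.3] op 0.4 q [ -44.   23.   94.    0.   64. -127.]
[[ 9.57980722e-05 -9.54728064e-01 -2.97479940e-01  8.28558776e-02]
 [ 9.99999513e-01  3.83570778e-04 -9.08994942e-04  3.53737553e-06]
 [ 9.81947593e-04 -2.97479708e-01  9.54727636e-01 -1.62301403e-01]
 [ 0.00000000e+00  0.00000000e+00  0.00000000e+00  1.00000000e+00]]
red_handle_tip 0.81 [356.5, 252.3, 386.0, 309.1] 668 [-74.8  48.3  50.1]
blue_handle 0.98 [268.0, 251.4, 287.4, 314.5] 701 [-72.5 -36.5  50.5]
red_handle 0.62 [268.4, 252.1, 289.8, 315.7] 658 [-71.6 -36.6  50.8]
red_handle 0.59 [359.1, 252.2, 385.6, 312.8] 644 [-75.   47.9  50.2]
red_handle 0.4 [359.4, 210.7, 386.4, 323.6] 2044 [-85.4  44.1  25.8]
red_handle 0.68 [391.8, 296.3, 417.9, 316.0] 261 [[-89.7, 37.1, 38.0], [-59.2, 46.6, 50.9], [-37.8, 54.2, 56.7]]
red_handle 0.64 [261.4, 227.1, 286.7, 248.7] 329 [[-209.3, 379.8, 1.9], [-189.8, 394.7, 22.7], [-161.9, 422.2, 26.9]]
red_handle 0.61 [239.2, 211.7, 265.6, 226.7] 395 [[-236.5, 468.9, -0.2], [-208.8, 492.3, 14.8], [-179.9, 545.7, 18.1]]
blue_handle 0.77 [420.2, 329.5, 452.0, 349.8] 292 [[-90.3, -51.4, 38.7], [-60.9, -43.2, 50.9], [-37.4, -34.2, 55.8]]
cover_front 0.61 [406.2, 331.7, 459.6, 363.9] 746 [[-113.5, -51.4, 15.5], [-65.0, -45.1, 27.8], [-17.1, -35.5, 54.6]]
cover_front 0.56 [420.0, 240.3, 547.1, 342.5] 6479 [[1.4, -104.0, 66.9], [60.8, -14.9, 80.6], [136.7, 99.9, 83.5]]
```

View pics/wrist1.png

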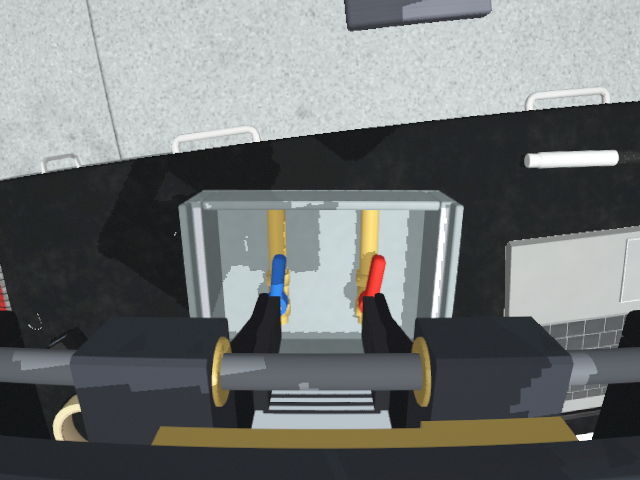

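View pics/scene4.png

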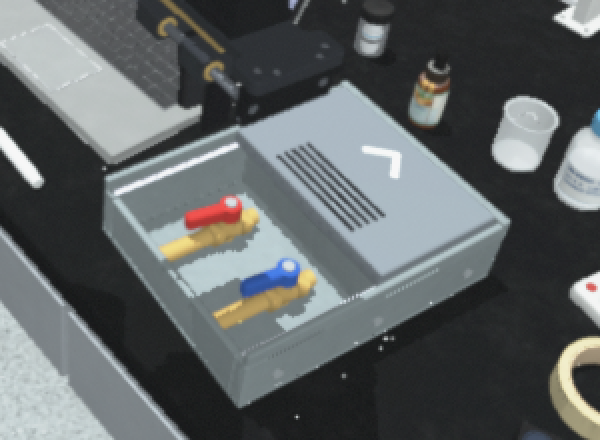

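Cover is at the stop (front at box x ≈ +1 mm). The red lever is nearly open, with its tip at about (378,257) in the wrist image. With fingers shut I descend between the two levers, on the right of the red one.

{"op": "servo_tool", "data": {"increments": [[1,[-40,12,0],0],[1,[0,0,50],0],[1,[0,0,50],0],[1,[0,0,30],0],[1,[0,0,0],0]]}}

```text
time_s: 8.75
position: [0.4972, -0.2739, 0.1051]
tcp_rot: [[-0.993, 0.121, -0.005], [0.121, 0.993, 0.004], [0.005, 0.003, -1.0]]
force: [-0.2, 0.2, -0.2]
opening: 0.004
```

Run:
```python
from h import *
st()
im,d=bot.capture("wrist");cv2.imwrite("pics/wrist2.png",im)
im,d=bot.capture("scene");cv2.imwrite("pics/scene5.png",im[200:420,300:600].repeat(2,0).repeat(2,1))
```

```text
t 8.75 box xy mm [-90.1  13.3] z 105.1 tooly 83.04 F [-0.2  0.2 -0.2] fbox [-0.3  0.2] op 0.0 q [ -40.   35.   96.   -0.   49. -123.]
```

View pics/wrist2.png

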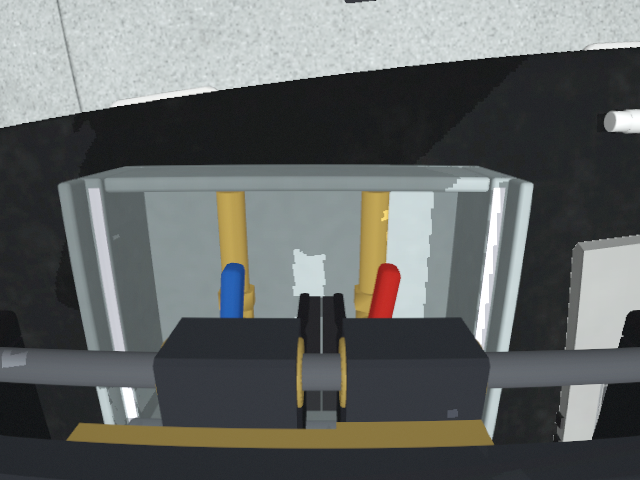

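View pics/scene5.png

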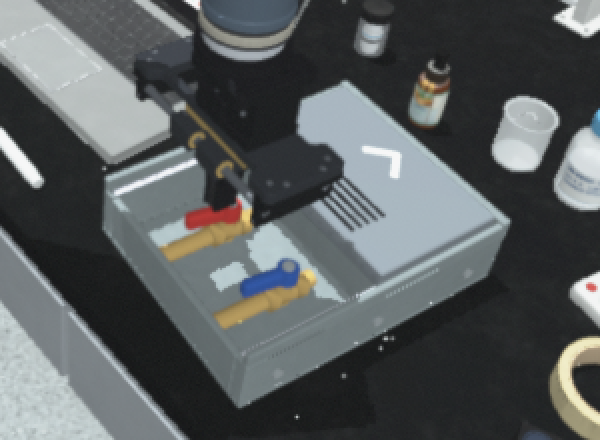

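{"op": "servo_tool", "data": {"increments": [[1,[0,0,30],0],[1,[0,0,20],0],[1,[0,0,15],0],[1,[0,0,0],0]]}}

```text
time_s: 9.35
position: [0.4989, -0.2753, 0.0427]
tcp_rot: [[-0.993, 0.121, 0.0], [0.121, 0.993, -0.0], [-0.0, -0.0, -1.0]]
force: [-0.9, 0.2, 0.7]
opening: 0.002
```

{"op": "servo_tool", "data": {"increments": [[1,[0,8,0],0],[1,[0,8,0],0],[1,[-1,6,0],0],[1,[-2,6,0],0],[1,[0,0,0],0]]}}

```text
time_s: 9.98
position: [0.5052, -0.2472, 0.0426]
tcp_rot: [[-0.993, 0.121, -0.0], [0.121, 0.993, 0.0], [0.0, 0.0, -1.0]]
force: [-0.5, -0.9, -0.1]
opening: 0.004
```

Run:
```python
from h import *
st()
im,d=bot.capture("wrist");cv2.imwrite("pics/wrist3.png",im)
```

```text
t 9.975 box xy mm [-85.4  40.7] z 42.6 tooly 83.08 F [-0.5 -0.9 -0.1] fbox [-0.4 -0.9] op 0.0 q [ -37.   41.   99.    0.   41. -121.]
```

View pics/wrist3.png

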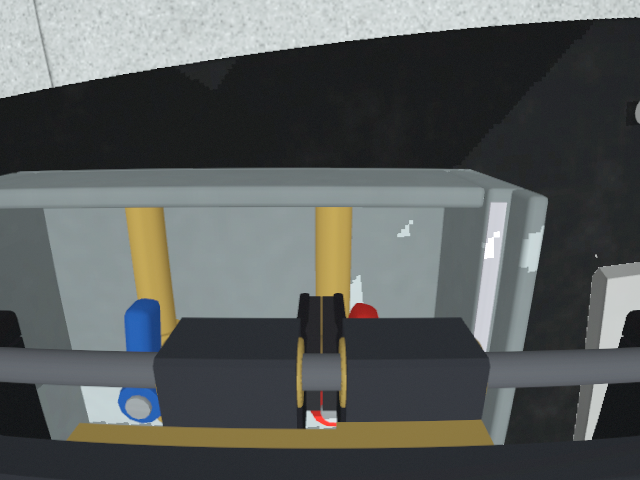

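The red lever is in contact with the finger, its tip showing at about (363,310). Continue along the arc.

{"op": "servo_tool", "data": {"increments": [[1,[0,6,0],0],[1,[-2,6,0],0],[1,[-3,5,0],0],[1,[-4,5,0],0],[1,[-4,4,0],0]]}}

```text
time_s: 10.65
position: [0.5209, -0.2226, 0.0424]
tcp_rot: [[-0.993, 0.121, -0.001], [0.121, 0.993, 0.001], [0.001, 0.001, -1.0]]
force: [-2.0, -1.6, 0.8]
opening: 0.007
```

Run:
```python
from h import *
st()
im,d=bot.capture("wrist");cv2.imwrite("pics/wrist4.png",im)
im,d=bot.capture("scene");cv2.imwrite("pics/scene6.png",im[200:420,300:600].repeat(2,0).repeat(2,1))
```

```text
t 10.65 box xy mm [-72.8  67. ] z 42.4 tooly 83.06 F [-2.  -1.6  0.8] fbox [-1.8 -1.9] op 0.01 q [ -34.   41.   98.   -0.   41. -117.]
```

View pics/wrist4.png

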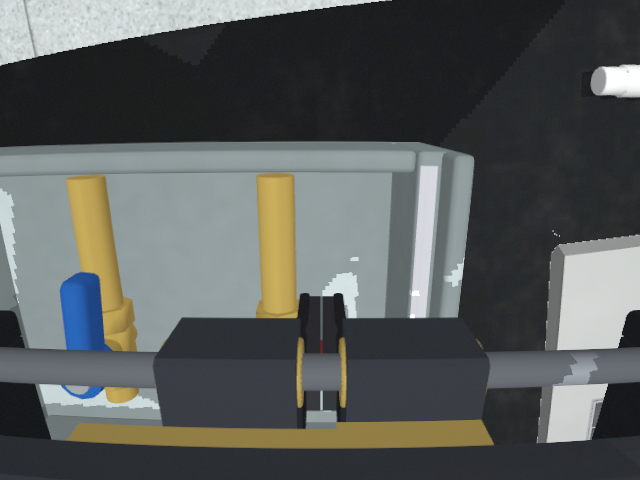

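View pics/scene6.png

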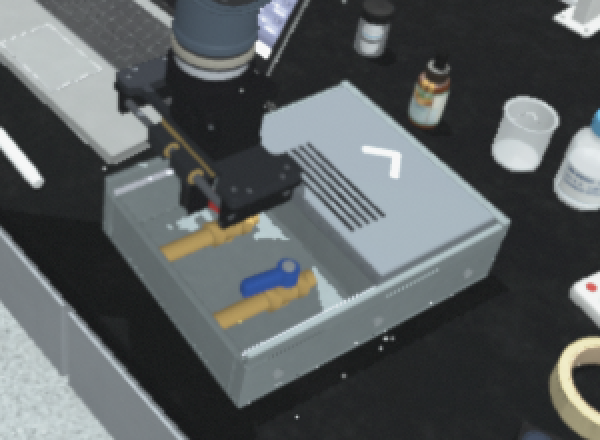

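{"op": "servo_tool", "data": {"increments": [[1,[-4,3,0],0],[1,[-4,2,0],0],[1,[-3,1,0],0],[1,[-2,0,0],0],[1,[0,0,0],0]]}}

```text
time_s: 11.38
position: [0.5329, -0.2184, 0.0424]
tcp_rot: [[-0.993, 0.121, -0.004], [0.121, 0.993, 0.002], [0.004, 0.001, -1.0]]
force: [-5.7, -1.6, 2.5]
opening: 0.005
```

Run:
```python
from h import *
st()
```

```text
t 11.375 box xy mm [-61.4  72.6] z 42.4 tooly 83.07 F [-5.7 -1.6  2.5] fbox [-5.5 -2.3] op 0.01 q [ -33.   41.   97.   -0.   42. -116.]
```

{"op": "servo_tool", "data": {"increments": [[1,[-2,0,0],0],[1,[-2,0,0],0],[1,[0,0,0],0]]}}

```text
time_s: 11.75
position: [0.5332, -0.2183, 0.0423]
tcp_rot: [[-0.993, 0.12, -0.012], [0.12, 0.993, 0.004], [0.012, 0.002, -1.0]]
force: [-13.3, -2.3, 7.3]
opening: 0.004
```

Run:
```python
from h import *
st()
```

```text
t 11.75 box xy mm [-61.1  72.8] z 42.3 tooly 83.13 F [-13.3  -2.3   7.3] fbox [-12.9  -3.9] op 0.0 q [ -33.   42.   96.   -0.   43. -116.]
```

At the hard stop: force climbs without movement. I back off in −x, raise and check.

{"op": "servo_tool", "data": {"increments": [[1,[12,-3,0],0],[1,[12,-3,0],0],[1,[0,0,-30],0],[1,[0,0,-60],0],[1,[30,-20,-60],0]]}}

```text
time_s: 12.38
position: [0.4871, -0.2373, 0.188]
tcp_rot: [[-0.993, 0.119, 0.004], [0.119, 0.993, -0.001], [-0.004, -0.001, -1.0]]
force: [0.5, -0.3, 0.2]
opening: 0.006
```

{"op": "servo_tool", "data": {"increments": [[1,[30,-30,-30],0],[1,[0,0,0],0],[1,[0,0,0],0]]}}

```text
time_s: 12.75
position: [0.452, -0.2628, 0.2158]
tcp_rot: [[-0.993, 0.122, 0.001], [0.122, 0.993, 0.001], [-0.0, 0.001, -1.0]]
force: [-0.2, 0.3, -0.4]
opening: 0.003
```

Run:
```python
from h import *
st()
im,d=bot.capture("wrist");cv2.imwrite("pics/wrist5.png",im)
X,uv=cloud("wrist",d,np.ones(d.shape,bool)); b=np.c_[bx(X)*1000,X[:,2]*1000]
px=im[uv[:,1],uv[:,0]].astype(int)
inb=(b[:,0]>-130)&(b[:,0]<0)&(abs(b[:,1])<100)&(b[:,2]>30)&(b[:,2]<60)
for n,m in (("red",(px[:,2]>px[:,0]+70)&(px[:,2]>px[:,1]+70)),("blue",(px[:,0]>px[:,2]+70))):
    q=b[m&inb]; 
    if len(q)<20: print(n,len(q)); continue
    l=cv2.fitLine(q[:,:2].astype(np.float32),cv2.DIST_HUBER,0,.01,.01).ravel(); print(n,len(q),np.percentile(q,[2,50,98],axis=0).round(1).tolist(),'theta',np.arctan2(abs(l[1]),abs(l[0])),l[:2])
im,d=bot.capture("scene");cv2.imwrite("pics/scene7.png",im)
X,uv=cloud("scene",d,np.ones(d.shape,bool)); b=np.c_[bx(X)*1000,X[:,2]*1000]
px=im[uv[:,1],uv[:,0]].astype(int)
inb=(b[:,0]>-130)&(b[:,0]<0)&(abs(b[:,1])<100)&(b[:,2]>30)&(b[:,2]<60)
for n,m in (("red",(px[:,2]>px[:,0]+70)&(px[:,2]>px[:,1]+70)),("blue",(px[:,0]>px[:,2]+70))):
    q=b[m&inb]
    if len(q)<20: print(n,len(q)); continue
    l=cv2.fitLine(q[:,:2].astype(np.float32),cv2.DIST_HUBER,0,.01,.01).ravel(); print(n,len(q),np.percentile(q,[2,50,98],axis=0).round(1).tolist(),'theta',np.arctan2(abs(l[1]),abs(l[0])),l[:2])
```

```text
t 12.75 box xy mm [-136.3   18.7] z 215.8 tooly 82.99 F [-0.2  0.3 -0.4] fbox [-0.3  0.2] op 0.0 q [ -42.   23.   97.    0.   60. -125.]
red 410 [[-56.6, 40.9, 36.3], [-51.8, 60.6, 43.5], [-50.6, 90.5, 51.5]] theta 1.4688716 [0.10174835 0.99481016]
blue 702 [[-92.4, -47.6, 39.3], [-72.5, -37.6, 50.6], [-51.9, -31.7, 52.5]] theta 0.07719683 [ 0.9970218  -0.07712018]
red 217 [[-54.4, 36.7, 36.9], [-48.6, 57.2, 50.6], [-36.7, 90.5, 55.4]] theta 1.5420728 [0.0287196  0.99958754]
blue 250 [[-89.9, -51.5, 40.3], [-64.0, -42.8, 50.5], [-37.6, -33.4, 54.6]] theta 0.14978212 [ 0.9888036 -0.1492227]
```

View pics/wrist5.png

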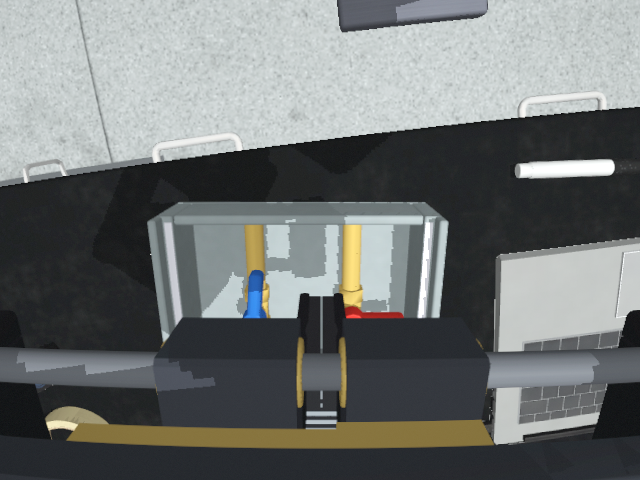

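View pics/scene7.png

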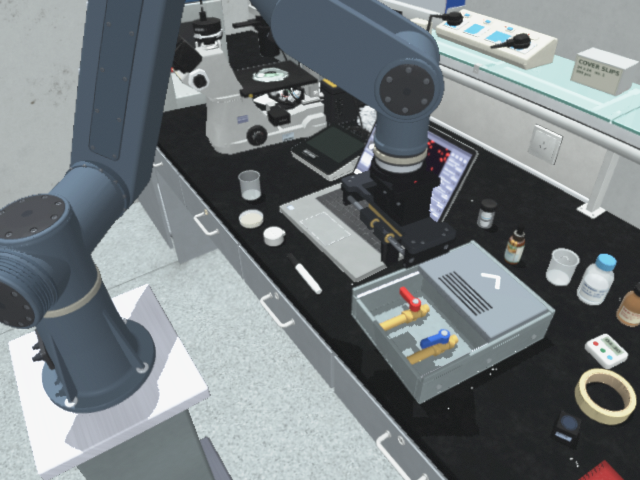

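The lever looks shut, but the wrist view is half hidden. I take one clearer look from further back.

{"op": "servo_tool", "data": {"increments": [[1,[40,0,0],0],[1,[30,20,0],0],[1,[0,0,0],0],[1,[0,0,0],0]]}}

```text
time_s: 13.35
position: [0.3859, -0.235, 0.2157]
tcp_rot: [[-0.993, 0.12, 0.0], [0.12, 0.993, -0.0], [-0.0, -0.0, -1.0]]
force: [0.3, 0.4, 0.4]
opening: 0.005
```

Run:
```python
from h import *
st()
im,d=bot.capture("wrist");cv2.imwrite("pics/wrist6.png",im)
X,uv=cloud("wrist",d,np.ones(d.shape,bool)); b=np.c_[bx(X)*1000,X[:,2]*1000]
px=im[uv[:,1],uv[:,0]].astype(int)
inb=(b[:,0]>-130)&(b[:,0]<0)&(abs(b[:,1])<100)&(b[:,2]>48)&(b[:,2]<60)
for n,m in (("red",(px[:,2]>px[:,0]+70)&(px[:,2]>px[:,1]+70)&(b[:,1]>59)),("blue",(px[:,0]>px[:,2]+70)&(b[:,0]<-58))):
    q=b[m&inb]; l=cv2.fitLine(q[:,:2].astype(np.float32),cv2.DIST_HUBER,0,.01,.01).ravel(); print(n,len(q),np.percentile(q,[2,50,98],axis=0).round(1).tolist(),'theta',np.arctan2(abs(l[1]),abs(l[0])),l)
```

```text
t 13.35 box xy mm [-205.3   38.3] z 215.7 tooly 83.1 F [0.3 0.4 0.4] fbox [0.2 0.5] op 0.0 q [ -46.   18.  106.    0.   56. -129.]Traceback (most recent call last):
  File "<stdin>", line 8, in <module>
cv2.error: OpenCV(4.12.0) /io/opencv/modules/imgproc/src/linefit.cpp:50: error: (-215:Assertion failed) count > 0 in function 'fitLine2D_wods'
```

View pics/wrist6.png

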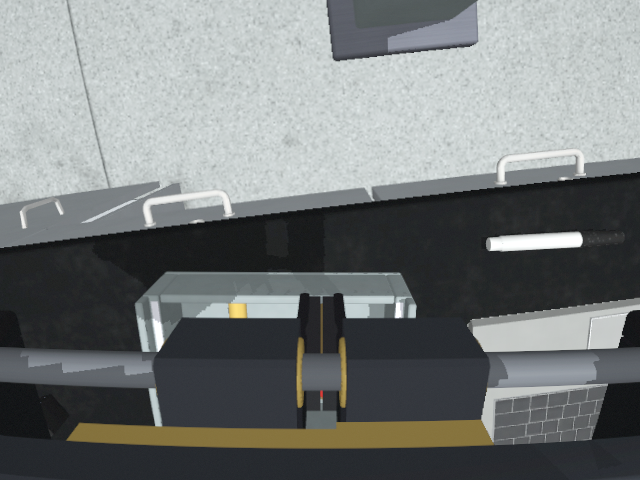

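Wrong way: the wrist camera looks back towards the robot. I go forward over the box instead.

{"op": "servo_tool", "data": {"increments": [[1,[-50,0,0],0],[1,[-50,0,0],0],[1,[-50,0,0],0],[1,[0,0,0],0],[1,[0,0,0],0]]}}

```text
time_s: 14.02
position: [0.5338, -0.2527, 0.2152]
tcp_rot: [[-0.993, 0.12, -0.002], [0.12, 0.993, 0.001], [0.002, 0.001, -1.0]]
force: [-0.9, -0.0, 0.1]
opening: 0.012
```

Run:
```python
from h import *
st()
im,d=bot.capture("wrist");cv2.imwrite("pics/wrist7.png",im)
X,uv=cloud("wrist",d,np.ones(d.shape,bool)); b=np.c_[bx(X)*1000,X[:,2]*1000]
px=im[uv[:,1],uv[:,0]].astype(int)
inb=(b[:,0]>-130)&(b[:,0]<0)&(abs(b[:,1])<100)&(b[:,2]>48)&(b[:,2]<60)
for n,m in (("red",(px[:,2]>px[:,0]+70)&(px[:,2]>px[:,1]+70)&(b[:,1]>59)),("blue",(px[:,0]>px[:,2]+70)&(b[:,0]<-58))):
    q=b[m&inb]; print(n,len(q))
    if len(q)<9: continue
    l=cv2.fitLine(q[:,:2].astype(np.float32),cv2.DIST_HUBER,0,.01,.01).ravel(); print(np.percentile(q,[2,50,98],axis=0).round(1).tolist(),'theta',np.arctan2(abs(l[1]),abs(l[0])),l)
```

```text
t 14.025 box xy mm [-56.4  38.7] z 215.2 tooly 83.09 F [-0.9 -0.   0.1] fbox [-0.9 -0.1] op 0.01 q [ -36.   28.   88.   -0.   64. -119.]
red 540
[[-52.0, 59.7, 48.6], [-47.0, 75.1, 51.6], [-41.4, 90.9, 53.4]] theta 1.5686703 [ 2.1260523e-03  9.9999774e-01 -4.7029911e+01  7.5348320e+01]
blue 607
[[-91.7, -44.6, 48.6], [-75.6, -38.2, 51.6], [-58.8, -32.8, 53.5]] theta 0.09404195 [  0.9955813  -0.0939034 -75.59842   -38.22421  ]
```

View pics/wrist7.png

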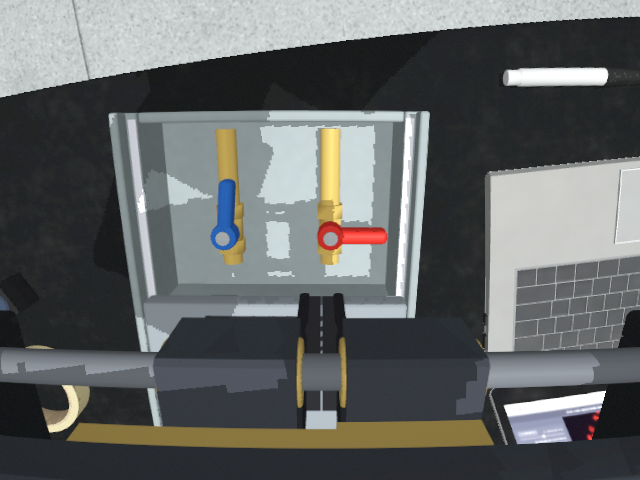

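Red is shut: the lever runs from (330,237) to (385,236), at 1.569 rad. Blue is still open at about 0.09 rad. The cover is at the back and the arm is clear of everything.

```bash
python3 -c "
from rig import bot
print(bot.hand_in())"
```

```text
the job is handed in; nothing more can be done
None
```

The cover is slid back to its stop and the red handle is pushed fully shut. I handed the job in at about 14 s of the 48 s allowed, and no verdict was reported.

- **Cover:** I pushed it with the open fingertips until the force rose to 14 N with no further movement. The cameras then put its front edge at box x ≈ +1 mm and its top at about 80 mm, so it lies flat. I did not measure it again after the handle push, but the later pictures show it still at the back.
- **Red handle:** I pushed it with the shut fingertips until the force climbed to 13 N without movement. The last wrist view measures it at 1.569 rad, against 1.571 for fully shut. An earlier wrist view, partly hidden by the gripper, had read 1.469 rad, and the scene camera read 1.542 rad.
- **Blue handle:** it measures about 0.09 rad in the last wrist view. The coarser scene camera gave 0.15 rad. Both are under the 0.25 limit.
- **Bystanders:** the beaker, tally counter, petri dish and marker look unmoved in the scene picture. I compared them by eye only.
- **Arm:** at hand-in it was raised to z ≈ 0.215 m, with a force reading of about 1 N or less, touching nothing.

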